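# Snap a duct clip shut with clip pliers

## Robot

A 6-joint arm with a two-finger parallel gripper is mounted at the origin on a cart in front of the work surface, level with it; the furniture and walls round the work are solid. World frame = base frame: x ahead of the robot, y to its left, z up, the work surface at z = 0. Lengths are in m, angles in rad, forces in N, time in s.
With the tool pointing down it reaches from about 0.35 to 0.95 m from the base axis. Payload 17.4 kg.
Tool frame: the origin (TCP) lies between the finger pads; the fingertips stand ctrl.tips_ahead ahead of it and the grasp point (between the pads) lies 2 mm behind it (ctrl.tips_ahead is the distance from the TCP to the fingertips, in m); z points along the fingers, y is the line along which they close (so a half turn about z gives the same grasp; the last joint's range is limited). The gripper opens to 93 mm and grips with 3 to 60 N. Pads are 15 mm wide; open, the fingers measure 128 mm over their backs; the gripper's body (75 mm by 188 mm) begins 65 mm behind the grasp point.
Start: joints at [1.091, 0.116, 1.442, -0, 1.584, -0.038], TCP at [0.289, 0.61, 0.236] pointing down, gripper open.
Joint ranges: [-2.83, 2.83], [-0.83, 2.19], [0.07, 2.5], [-1.14, 4.28], [0.01, 3], [-2.97, 2.97]. Speed limits (rad/s): [1.89, 1.89, 2.22, 3.14, 3.14, 3.14].

## Interface

Orientations are given as a rotation vector (axis times angle).
In Python, from bench import ctrl gives the robot as it stands. Calls block until the motion is done:
- ctrl.move_ptp(position, orientation): joint-space move of the TCP to a pose.
- ctrl.move_linear(position, orientation=None, rate=0.15): straight line of the TCP; orientation=None keeps the orientation; rate is the mean speed in m/s.
- ctrl.goto_joints(angles): joint-space move.
- ctrl.gripper_to(opening): finger opening in m; the grip force is fixed at half the most; returns when the fingers have stopped.
- ctrl.sleep(seconds).
- ctrl.solve_ik(position, orientation): joint angles nearest the present ones, or None.
- ctrl.read_state(): the state.
- ctrl.camera(name): name is "side" or "top" or "wrist"; returns (picture, depth): 400x640x3 uint8, red, green, blue; 400x640 float32, m along the optical axis (not along the pixel's ray), 0 where there is no reading.
- ctrl.get_calibration(name): a dict with "fov_y" (degrees; the focal length in pixels is half the picture's height over the tangent of half this angle, whatever the lens; pixels are square), "cx", "cy" (the principal point, pixels), "camera_from_world" (4x4, takes a point from world to camera coordinates). Camera axes: x right, y up, looking along -z (the intrinsics and any distortion apply to the point x, -y, -z); pixel columns grow to the right and rows downward; lengths in m; the calibration is good to about 2 mm. A picture is of the moment at which its call begins: read the wrist's pose just before it. get_calibration takes no time and is no camera call; for the wrist camera it gives the pose at the moment of the call.
A pose or a line that the arm cannot do raises ctrl.MotionError and nothing moves.
- ctrl.finish_job(): hands the job in; it is judged then, once.
The state is a dict: "time": time; "joint_positions": joint angles; "qvel": joint speeds; "joint_torque": joint torques, N m; "position": TCP position; "tool_rot": TCP orientation; "contact_force": force on the tool from outside, world axes, zero at the start; "torque": the same for the moment, N m; "finger_gap": finger opening in m; "grasp_force": force on a finger pad.
Only numpy, scipy, OpenCV 4.12 (cv2) and the standard library are available. Lean on these libraries where they do the work, as an engineer would, in place of code of your own. Each camera call takes 0.05 s, during which the arm holds its last target. There are 200 camera calls.

## Task

Take the clip pliers by their two handles, bring the jaws round the two ears of the open clip on the duct spigot, and squeeze until the clip clicks shut and stays shut - feel for the click and do not crush the clip. Keep the gripper itself off the clip, then lay the pliers flat on the bench, let go, and leave the other things where they are.

Things in the scene. Friction and masses are not known exactly. Their poses are not given: they have to be found in the camera images.
- clip_pliers: Pivot of spring-opened steel pliers lying flat: 0.1 to 0.2 kg, 138 mm long, 20 mm thick, 68 mm over the spread black handles. Origin: centre of the pivot's underside; x points to the jaws along the centre line, z up. Handles: x = -22 to -82 mm, 9 mm thick, z = 0 to 20 mm, with flat sides. Both halves always move equally.
- plier_grip (a point): Point between the handles on the pliers' centre line, 52 mm behind the pivot, 10 mm above the underside; axes as the pliers. Here the handles are 65 mm over the outsides when free. The spring pushes each out with 8 N at once, 13 N at 36 mm. Held at 60 mm (10 to 14 N) the handles are parallel, the jaws open and the pliers can be carried level.
- plier_jaws (a point): Point midway between the jaws, 45 mm ahead of the pivot, 8 mm above the underside; axes as the pliers. Jaw faces: x = 28 to 56 mm from the pivot, z = 2 to 14 mm, 40 mm apart here when free, 35 mm with the handles held at 60 mm. They close to 14 mm, the width of the shut ears, with the handles at about 36 mm.
- plier_l: The half of the pliers with the handle on the +y side (its jaw is on the -y side); origin at the pivot, underside.
- plier_r: The half of the pliers with the handle on the -y side (its jaw is on the +y side); origin at the pivot, underside.
- spigot: A heavy duct spigot (4 kg) standing on the bench: round flange 100 mm across, 14 mm high at the middle, with an upright tube 50 mm across that ends 78 mm above the bench. Origin: centre of the underside. A tall fixed tool chest stands behind it, from x = 0.66 m back: keep the arm clear.
- clip: A grey plastic snap clip: a split ring 57 mm across round the tube, with two ears standing out side by side along its -x axis. Origin on the tube's axis at the ring's underside, 34 mm above the bench. It turns on the tube against light friction (about 2 N at the ears), so it follows jaws that are a little to one side. It cracks if a jaw presses with more than 40 N.
- clip_mouth (a point): Point midway between the ears, 44 mm from the tube's axis, 42 mm above the bench. Axes as the clip: the ears point along -x, so the pliers' x goes along this x. Each ear is 6 mm thick, 20 mm high (32 to 52 mm above the bench) and reaches 27 to 52 mm from the tube's axis; above them a tongue and catch to 60 mm. Over the outsides the pair is 28 mm open, 14 mm shut.
- clip_l (a joint): Closing angle of each half of the clip (rad), noisy: 0 open, 0.1 hard stop. At about 0.09 a sprung tongue on the ears' top drops over its catch with a click and holds them at 0.088; let go earlier, they spring open. It takes about 15 N from each jaw, 20 to 30 N of grip at plier_grip, and gives way suddenly; over 36 N of grip can crack it.
- tape_roll: Bystander: a roll of masking tape lying flat, 100 mm across, 24 mm high; origin under its centre.
- offcut_3: Bystander: a flat wood offcut, 60x85x18 mm; origin under its centre.
- spring_clamp: Bystander: a spring clamp with orange grips lying flat, 81x144x19 mm, rather like pliers but with padded jaws; origin under its centre, y along its length.
- screwdriver_2: Bystander: a screwdriver with an orange handle lying on the bench, 27x229x31 mm; origin under its centre, y along its length.

How it is judged:
On the way, in this order (a step that is already met when the one before it is completed fails the run):
1. the pliers are lifted off the bench (height (world z) of clip_pliers above 0.015 m), for 0.2 s.
2. both jaws of the pliers press the ears towards each other (value of joint clip_l above 0.015 rad and contact force between each of plier_l, plier_r and clip above 2 N).
3. the clip has clicked shut (value of joint clip_l above 0.08 rad), for 0.1 s.
At the end, for the whole second after the job is handed in: The clip is clicked shut (its angle over 0.08 rad) and the pliers lie flat on the bench (within 8 mm of its surface, tilted less than 0.1 rad) and at rest (value of joint clip_l above 0.08 rad and height (world z) of clip_pliers between -0.008 and 0.008 m and angle between clip_pliers's own z axis and vertical below 0.1 rad and linear speed of clip_pliers below 0.02 m/s); the robot touches nothing.
It fails at once if a jaw presses the clip with more than 40 N (contact force between any of plier_l, plier_r and clip above 40 N).
It fails at once if the gripper or arm touches the clip with more than 2 N (contact force between any of the fingers, the arm and clip above 2 N).
It fails at once if the roll of tape, the offcut, the spring clamp or the orange screwdriver is moved by more than 30 mm (distance of any of tape_roll, offcut_3, spring_clamp, screwdriver_2 from where it was at the start of the episode above 0.03 m).
It also fails if it takes over 56 s, if anything falls off the work surface, if the arm or the gripper's body presses on something with over 40 N, if the wrist force passes 120 N, or if a joint passes its speed limit or range.

## Working session

There is one attempt and no reset: what is moved stays moved. The work goes in short steps, each a Python script; the robot and the scene stay as the last script left them, time stands still between calls to the robot, and variables do not carry over. Pictures are saved under pics/ and viewed, at most 11 in all, crops included, and the job is handed in when it is done.

```bash
ls; mkdir -p pics
python3 - <<'E'
from bench import ctrl
import cv2,numpy as np
s=ctrl.read_state(); print(s, ctrl.tips_ahead)
for n in("top","side"):
    im,d=ctrl.camera(n); cv2.imwrite(f"pics/{n}1.png",im[:,:,::-1]); np.savez(f"pics/{n}1.npz",im=im,d=d)
    print(n,ctrl.get_calibration(n),d.min(),d.max())
E
```

```text
bench.py
pics
{'time': 0.0, 'joint_positions': array([ 1.09118476e+00,  1.16515544e-01,  1.44226132e+00,  1.38472730e-05,
        1.58398494e+00, -3.78251710e-02]), 'qvel': array([ 0.00030489, -0.00097276, -0.00139037, -0.00035636,  0.00202727,
        0.00010213]), 'joint_torque': array([-4.38433208e-04, -7.21298075e+01, -6.22583342e+01,  7.78181478e-02,
        2.43921729e-02, -1.12185526e-04]), 'position': array([0.28853783, 0.61002638, 0.23488768]), 'tool_rot': array([-6.88257884e-01, -3.06495333e+00,  1.76963578e-03]), 'contact_force': array([ 1.16876416, -0.09187283, -0.15971184]), 'torque': array([ 0.0535897 ,  0.01901181, -0.01231223]), 'grasp_force': 0.0, 'finger_gap': 0.09270588854820451} 0.017
top {'fov_y': 45.99879468157331, 'cx': 317.5891390216758, 'cy': 195.4874514450666, 'camera_from_world': array([[-0.01321424, -0.99910998, -0.04005785, -0.13697875],
       [ 0.98314952, -0.0202871 ,  0.18167404, -0.52780784],
       [-0.182325  , -0.03698217,  0.98254258, -1.00557249],
       [ 0.        ,  0.        ,  0.        ,  1.        ]])} 0.0 2.134892
side {'fov_y': 50.5828491012021, 'cx': 319.8030862622816, 'cy': 193.19439582227753, 'camera_from_world': array([[ 0.86012096, -0.50952541, -0.02399567, -0.51301207],
       [ 0.28566271,  0.44218191,  0.85021878, -0.13885957],
       [-0.42259762, -0.73814566,  0.52588234, -1.01639151],
       [ 0.        ,  0.        ,  0.        ,  1.        ]])} 0.0 3.9985094
```

View pics/top1.png

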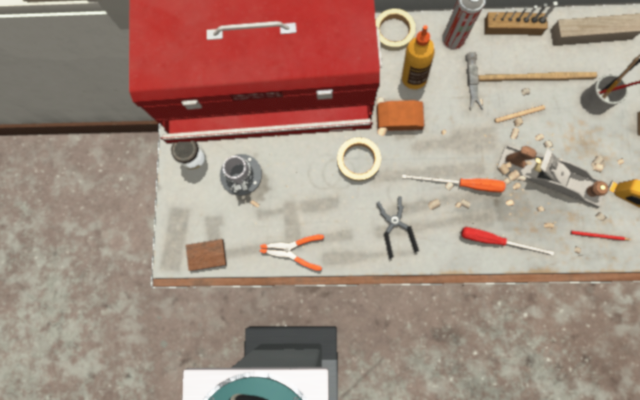

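View pics/side1.png

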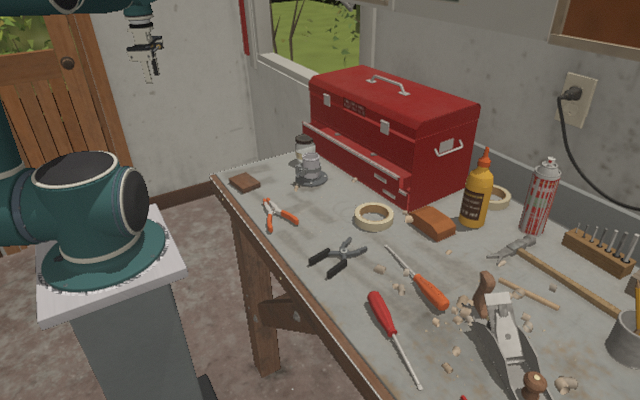

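The top view shows the pliers with their pivot near (395,220), jaws up (world +x) and handles at (391,256) and (415,250). The spigot is at (240,172) with its ears pointing down to (243,197), and the spring clamp is at (292,252). The side view matches: pliers at (338,255), spigot at (310,170). Next I'll get coarse positions and then look with the wrist camera.

```bash
cat > h.py <<'E'
from bench import ctrl
import cv2,numpy as np
from scipy.spatial.transform import Rotation as R
def cal(n):
    c=ctrl.get_calibration(n); c['f']=200/np.tan(np.radians(c['fov_y'])/2); return c
def ray(c,u,v):
    T=np.linalg.inv(c['camera_from_world'])
    d=T[:3,:3]@np.array([(u-c['cx'])/c['f'],-(v-c['cy'])/c['f'],-1.])
    return T[:3,3],d
def onz(c,u,v,z):
    o,d=ray(c,u,v); return o+d*(z-o[2])/d[2]
def tri(rays):
    A=0;b=0
    for o,d in rays:
        d=d/np.linalg.norm(d);P=np.eye(3)-np.outer(d,d);A=A+P;b=b+P@o
    p=np.linalg.solve(A,b)
    return p,[np.linalg.norm(np.cross(p-o,d/np.linalg.norm(d))) for o,d in rays]
def proj(c,p):
    q=c['camera_from_world']@np.append(p,1); return c['cx']-c['f']*q[0]/q[2],c['cy']+c['f']*q[1]/q[2]
def down(th): # tool z down, tool y = across heading th
    x=np.array([np.cos(th),np.sin(th),0]);z=np.array([0,0,-1.]);return R.from_matrix(np.c_[x,np.cross(z,x),z]).as_rotvec()
def snap(name):
    c=cal("wrist"); im,d=ctrl.camera("wrist"); cv2.imwrite(f"pics/{name}.png",im[:,:,::-1])
    np.savez(f"pics/{name}.npz",im=im,d=d,T=c['camera_from_world'],f=c['f'],cx=c['cx'],cy=c['cy']); return c,im,d
def load(name):
    return np.load(f"pics/{name}.npz")
E
python3 - <<'E'
from h import *
c=cal("top")
for n,u,v,z in [("pivot",395,220,.02),("hl",391,256,.01),("hr",415,250,.01),("jaw",385,205,.01),("jaw2",402,200,.01),("spig",237,164,.078),("ears",243,197,.05),("clamp",292,252,.01),("jar",185,150,.05),("offcut",206,255,.018),("tape",358,158,.024),("shelf",170,130,.05)]: print(n,onz(c,u,v,z).round(3))
w=cal("wrist");T=np.linalg.inv(w['camera_from_world']);print(w['fov_y'],T.round(3), R.from_rotvec(ctrl.read_state()['tool_rot']).as_matrix().round(2))
for th in(0,3.14159):
  for p in([.3,-.25,.25],[.35,.13,.25]): print(th,p,ctrl.solve_ik(p,down(th)))
E
```

```text
pivot [ 0.471 -0.318  0.02 ]
hl [ 0.391 -0.307  0.01 ]
hr [ 0.403 -0.361  0.01 ]
jaw [ 0.507 -0.298  0.01 ]
jaw2 [ 0.518 -0.338  0.01 ]
spig [0.594 0.03  0.078]
ears [0.525 0.021 0.05 ]
clamp [ 0.403 -0.085  0.01 ]
jar [0.637 0.156 0.05 ]
offcut [0.399 0.109 0.018]
tape [ 0.615 -0.239  0.024]
shelf [0.685 0.193 0.05 ]
71.1584609332659 [[ 0.427 -0.876 -0.226  0.226]
 [ 0.904  0.413  0.108  0.64 ]
 [-0.001 -0.25   0.968  0.384]
 [ 0.     0.     0.     1.   ]] [[-0.9   0.43 -0.  ]
 [ 0.43  0.9  -0.  ]
 [ 0.   -0.   -1.  ]]
0 [0.3, -0.25, 0.25] [-7.60083579e-01 -5.38941483e-01  1.97411225e+00 -4.44089210e-16
  1.70642189e+00  8.10712748e-01]
0 [0.35, 0.13, 0.25] [ 2.87284548e-01 -5.82720951e-01  2.00078096e+00 -4.44089210e-16
  1.72353264e+00  1.85808087e+00]
3.14159 [0.3, -0.25, 0.25] [-0.76008358 -0.53894148  1.97411225  0.          1.70642189 -2.33087725]
3.14159 [0.35, 0.13, 0.25] [ 2.87284548e-01 -5.82720951e-01  2.00078096e+00 -4.44089210e-16
  1.72353264e+00 -1.28350913e+00]
```

Run:
```python
from h import *
try:
  ctrl.move_ptp([.44,.05,.20],down(.1)); snap("c1")
  ctrl.move_linear([.44,-.03,.20],rate=.2); snap("c2")
  ctrl.move_ptp([.37,-.29,.17],down(.2)); snap("p1")
  ctrl.move_linear([.37,-.35,.17],rate=.2); snap("p2")
except ctrl.MotionError as e: print(e)
print(ctrl.read_state()['time'])
a=[cv2.imread(f"pics/{n}.png") for n in("c1","c2","p1","p2")]
cv2.imwrite("pics/m1.png",cv2.resize(np.vstack([np.hstack(a[:2]),np.hstack(a[2:])]),(800,500),interpolation=cv2.INTER_AREA))
```

```text
4.4417
```

View pics/m1.png

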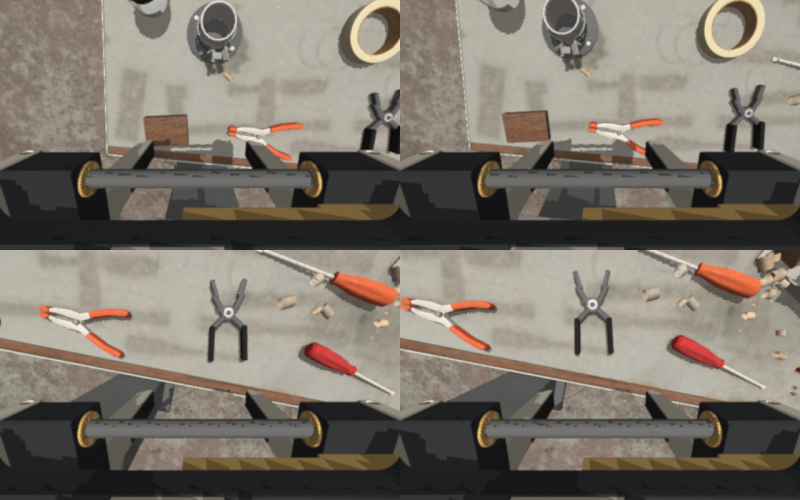

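The 800x500 montage shows the spigot with its ears at about (216,52) in c1 and (566,48) in c2. The white pivot is at (228,312) in p1 and (592,304) in p2. I'll enlarge these areas.

Run:
```python
from h import *
# full-res crop origins
cr={"c1":(290,0),"c2":(210,0),"p1":(310,30),"p2":(250,15)}
t=[cv2.resize(cv2.imread(f"pics/{n}.png")[y:y+150,x:x+110],None,fx=3.6,fy=3.6,interpolation=cv2.INTER_CUBIC)  for n,(x,y) in cr.items()]
t=[cv2.resize(a,(396,540)) for a in t]
cv2.imwrite("pics/m2.png",np.hstack(t[:2])); cv2.imwrite("pics/m3.png",np.hstack(t[2:]))
```

```text
(no output)
```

View pics/m2.png

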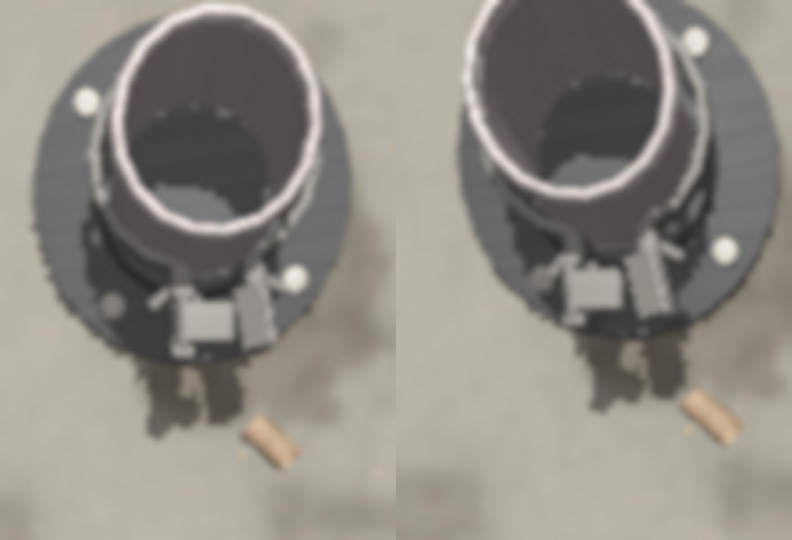

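View pics/m3.png

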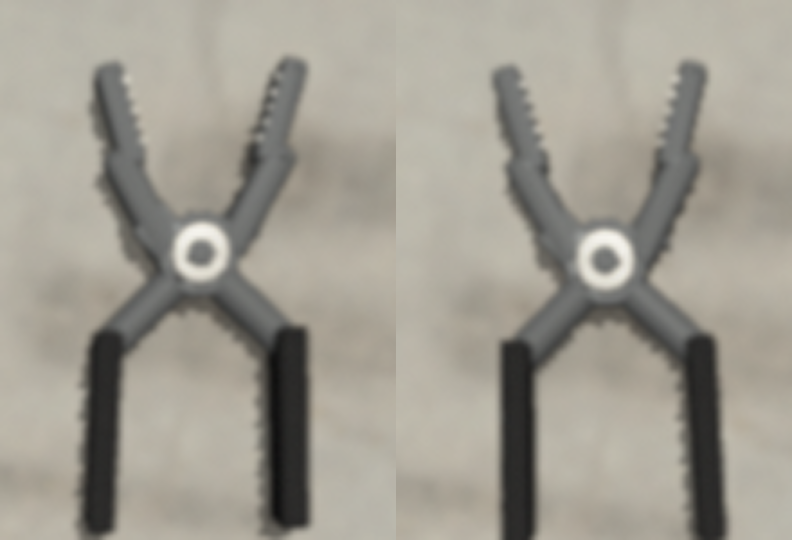

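m3 (crop px/3.6 plus origin) shows the pliers clearly. The white pivot ring is at (201,252) in p1 and (209,260) in p2, with parallel black handles. m2 shows the tube rim centred near (217,118) in c1. The left ear with the tongue plate is at x≈172–232 and the right ear at x≈238–274, with ends near y≈350. Next I'll measure from both views.

```bash
cat > meas.py <<'E'
from h import *
def cc(L): return dict(camera_from_world=L['T'],f=float(L['f']),cx=float(L['cx']),cy=float(L['cy']))
def cen(m):
    n,l,s,c=cv2.connectedComponentsWithStats(m.astype(np.uint8)); return n,l,s,c
if __name__=="__main__":
    # pliers
    P=[];H=[]
    for n,(x,y) in {"p1":(310,30),"p2":(250,15)}.items():
        L=load(n);c=cc(L);im=L['im'].astype(int)[y:y+165,x:x+110]
        u0,v0={"p1":(201,252),"p2":(209,260)}[n]; u0/=3.6;v0/=3.6
        m=im.min(2)>185; vv,uu=np.mgrid[:165,:110]; m&=np.hypot(uu-u0,vv-v0)<12
        P.append((c,uu[m].mean()+x,vv[m].mean()+y))
        k=im.max(2)<50; N,l,s,_=cen(k); ids=[i for i in range(1,N) if s[i,4]>150]
        hs=[]
        for i in ids:
            pts=np.argwhere(l==i)[:,::-1].astype(np.float32); r=cv2.minAreaRect(pts); hs.append((r[0][0]+x,r[0][1]+y,np.round(r[1],1)))
        hs.sort(key=lambda a:a[0]); print(n,P[-1][1:],hs); H.append((c,hs))
    pv=tri([ray(*a) for a in P]);print("pivot",pv)
    hh=[tri([ray(c,h[i][0],h[i][1]) for c,h in H]) for i in(0,1)];print("handles",hh)
    hm=[np.mean([onz(c,h[i][0],h[i][1],.02) for c,h in H],0) for i in(0,1)];print("h@20mm",hm, np.linalg.norm(hm[0]-hm[1]))
    pz=np.mean([onz(*a,.021) for a in P],0); d=pz-(hm[0]+hm[1])/2; print("pivot@21",pz,"len",np.linalg.norm(d[:2]),"head",np.arctan2(d[1],d[0]), "perp head",np.arctan2(*(hm[0]-hm[1])[:2]*[-1,1]) if 0 else np.arctan2(-(hm[0]-hm[1])[0],(hm[0]-hm[1])[1]))
    # spigot
    E=[]
    for n,(x,y) in {"c1":(290,0),"c2":(210,0)}.items():
        L=load(n);c=cc(L);im=L['im'].astype(int)[y:y+150,x:x+110]
        m=im.min(2)>165; m&=(im[:,:,0]-im[:,:,2])>4 if 0 else True
        g={"c1":(217,118),"c2":(171,90)}[n]; vv,uu=np.mgrid[:150,:110]; rr=np.hypot((uu*3.6-g[0])/103,(vv*3.6-g[1])/110); m&=(rr>.85)&(rr<1.13)
        e=cv2.fitEllipse(np.argwhere(m)[:,::-1].astype(np.float32)); print(n,e,m.sum()); E.append((c,e[0][0]+x,e[0][1]+y))
        d=L['d'][y:y+150,x:x+110]
        pts=[]
        o=np.linalg.inv(c['camera_from_world'])
        U=(uu+x-c['cx'])/c['f'];V=(vv+y-c['cy'])/c['f']
        W=np.einsum('ij,hwj->hwi',o[:3,:3],np.stack([U*d,-V*d,-d],-1))+o[:3,3]
        ax=np.array([onz(*E[-1],.078)])[0]
        r=np.hypot(W[...,0]-ax[0],W[...,1]-ax[1]); q=(W[...,2]>.045)&(W[...,2]<.066)&(r>34)*1 if 0 else (W[...,2]>.045)&(W[...,2]<.068)&(r>.034)&(r<.06)&(d>0)
        Q=W[q]; print("ax",ax,"ear depth pts",len(Q),"mean",Q.mean(0),"min",Q.min(0),"max",Q.max(0))
    a=tri([ray(*e) for e in E]);print("axis",a)
    q={"L":((175,355),(172,322)),"R":((257,348),(265,313)),"Rout":((274,342),(274,310)),"plate":((207,322),(199,289))}
    for k,(p1,p2) in q.items():
        print(k,tri([ray(E[0][0],290+p1[0]/3.6,p1[1]/3.6),ray(E[1][0],210+p2[0]/3.6,p2[1]/3.6)]))
E
python3 meas.py
```

```text
p1 (np.float64(365.2844827586207), np.float64(98.68103448275862)) [(337.93363189697266, 149.4955825805664, array([ 7.1, 53.3])), (388.5, 148.5, array([53.,  9.]))]
p2 (np.float64(307.6969696969697), np.float64(85.99242424242425)) [(283.5, 138.0, array([54.,  7.])), (334.8551788330078, 136.53792572021484, array([55.2,  7.2]))]
pivot (array([ 0.473627  , -0.31629336,  0.01463501]), [np.float64(0.00012910371452668593), np.float64(0.00012910371452669791)])
handles [(array([ 0.41711238, -0.30030206,  0.00968692]), [np.float64(5.331439122947757e-05), np.float64(5.331439122950637e-05)]), (array([ 0.42947018, -0.35453704,  0.00873804]), [np.float64(0.0001929309994924215), np.float64(0.00019293099949230433)])]
h@20mm [array([ 0.41781548, -0.30046788,  0.02      ]), array([ 0.42978741, -0.35275137,  0.02      ])] 0.05363665169687583
pivot@21 [ 0.47288711 -0.3160649   0.021     ] len 0.050205509069668953 head 0.2116069513896316 perp head 0.22510041244011084
c1 ((59.82630920410156, 32.15296936035156), (55.37800598144531, 62.15325164794922), 8.386807441711426) 548
ax [0.58938521 0.03924802 0.078 
[... 334 characters left out ...]
6 0.05605763] min [0.53582977 0.01192884 0.0452482 ] max [0.56178475 0.04937421 0.06243708]
axis (array([0.58905855, 0.03929211, 0.07861033]), [np.float64(0.0001395759657870671), np.float64(0.00013957596578709813)])
L (array([0.53635331, 0.04116149, 0.05611064]), [np.float64(0.00018420219155851), np.float64(0.0001842021915587016)])
R (array([0.5420315 , 0.01746211, 0.04512756]), [np.float64(0.0005682597581574828), np.float64(0.0005682597581574167)])
Rout (array([0.54271726, 0.01402875, 0.05288792]), [np.float64(4.540425449035868e-05), np.float64(4.540425449019172e-05)])
plate (array([0.54525834, 0.03371093, 0.05892036]), [np.float64(6.758467236027758e-05), np.float64(6.758467236020368e-05)])
```

The measurements agree with the text: rim at 78.6 mm, ears 27.9 mm apart, both clip heading estimates 0.23, pliers on the bench with heading 0.215. Next I grasp and lift.

Run:
```python
from h import *
def st(t):
    s=ctrl.read_state();print(t,round(s['time'],2),s['position'].round(4),s['contact_force'].round(1),round(s['finger_gap'],4),round(s['grasp_force'],1))
th=.215;o=down(th)
ctrl.move_ptp([.423,-.327,.10],o); st("above")
ctrl.move_linear([.423,-.327,.0195],rate=.08); st("down")
ctrl.gripper_to(.066); st("g66")
ctrl.gripper_to(.060); st("g60")
if ctrl.read_state()['grasp_force']>5:
    ctrl.move_linear([.423,-.327,.09],rate=.08); st("up"); snap("g1")
    cv2.imwrite("pics/g1c.png",cv2.resize(cv2.imread("pics/g1.png"),(800,500)))
```

```text
above 4.89 [ 0.4232 -0.326   0.0998] [-0.3  0.4 -0.2] 0.093 0.0
down 6.05 [ 0.4233 -0.3272  0.0201] [ 0.7 -0.8  0.8] 0.0929 0.0
g66 6.71 [ 0.423  -0.3271  0.0196] [ 0.6 -2.1  1.5] 0.066 0.6
g60 7.08 [ 0.423  -0.3271  0.0196] [-1.3 -2.2  2.8] 0.0602 9.6
up 8.11 [ 0.4228 -0.3268  0.0894] [ 0.7  0.  -1.7] 0.0603 8.4
```

View pics/g1c.png

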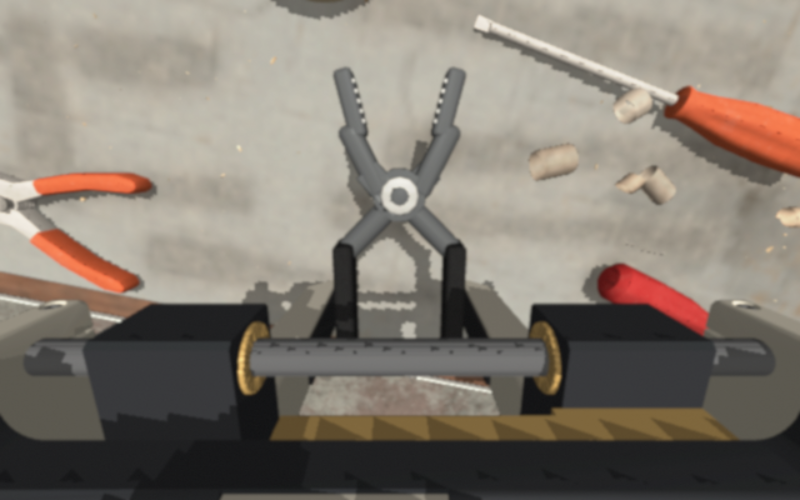

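The pliers are up and symmetric: pivot at (400,195), jaw tips at (343,70) and (457,72). I'll check tilt and jaw position from the depth and the ray.

```bash
cat > jaw.py <<'E'
from h import *
def jaws(n,tcp,th):
    L=load(n);c=dict(camera_from_world=L['T'],f=float(L['f']),cx=float(L['cx']),cy=float(L['cy']));To=np.linalg.inv(L['T'])
    def P(u,v):
        d=np.median(L['d'][int(v)-1:int(v)+2,int(u)-1:int(u)+2]);return (To@np.array([(u-c['cx'])/c['f']*d,-(v-c['cy'])/c['f']*d,-d,1]))[:3]
    x=np.array([np.cos(th),np.sin(th),0]);y=np.array([-np.sin(th),np.cos(th),0])
    return lambda u,v:[round(float(k)*1000,1) for k in ((P(u,v)-tcp)@x,(P(u,v)-tcp)@y,P(u,v)[2]-tcp[2])]
if __name__=="__main__":
    f=jaws("g1",np.array([.4228,-.3268,.0894]),.215)
    for n,(u,v) in dict(pivot=(400,195),jl=(345,76),jr=(455,76),jl2=(354,122),jr2=(444,122),hl=(344,255),hr=(455,255),hl2=(344,320),hr2=(453,320)).items(): print(n,f(u/1.25,v/1.25))
E
python3 jaw.py
```

```text
pivot [53.0, -0.1, -2.4]
jl [100.7, 22.3, -5.7]
jr [100.8, -22.4, -5.8]
jl2 [83.1, 19.3, -6.0]
jr2 [83.1, -18.5, -5.8]
hl [27.0, 24.6, 0.8]
hr [27.0, -24.5, 0.6]
hl2 [-4.2, 25.7, 1.2]
hr2 [-4.4, -24.8, 0.6]
```

Run:
```python
from h import *
def st(t):
    s=ctrl.read_state();print(t,round(s['time'],2),s['position'].round(4),s['contact_force'].round(1),round(s['finger_gap'],4),round(s['grasp_force'],1));return s
th=.23;o=down(th);x=np.array([np.cos(th),np.sin(th),0]);T=np.array([.4508,.0070,.0535])
S=T-.045*x
ctrl.move_linear([.42,-.31,.13],rate=.1)
ctrl.move_linear(S+[0,0,.08],o,rate=.15); st("over")
ctrl.move_linear(S,rate=.1); s=st("standoff"); snap("a1")
cv2.imwrite("pics/a1c.png",cv2.resize(cv2.imread("pics/a1.png")[:260,150:490],None,fx=2.3,fy=2.3,interpolation=cv2.INTER_CUBIC))
```

```text
over 10.94 [ 0.407  -0.0036  0.1335] [ 1.3  0.7 -1.1] 0.0602 8.4
standoff 11.89 [ 0.4073 -0.0033  0.0541] [-0.   0.5 -1.8] 0.0604 8.4
```

View pics/a1c.png

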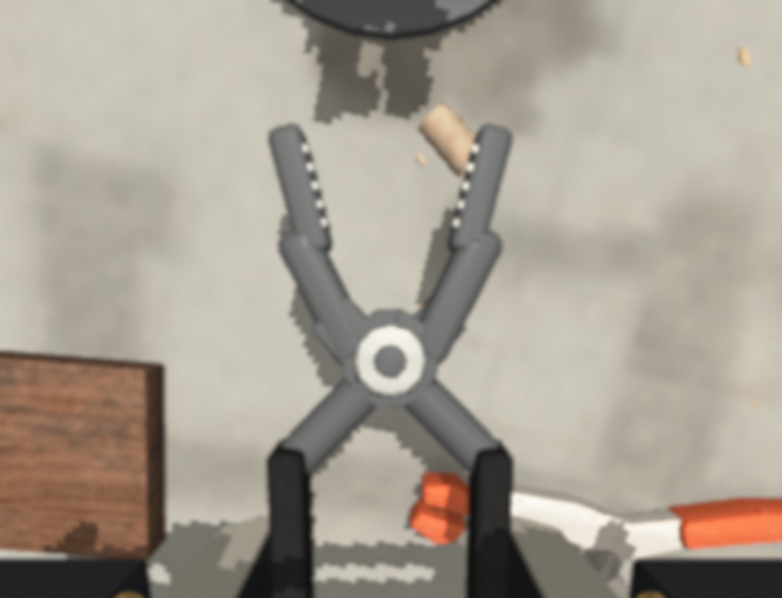

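In the a1 crop the jaw tips are at (287,130) and (495,130), symmetric about the heading, and the spigot flange is centred at x≈390, so they line up. I'll advance in small steps while watching the force.

Run:
```python
from h import *
th=.23;x=np.array([np.cos(th),np.sin(th),0]);T=np.array([.4508,.0070,.0535])
f0=ctrl.read_state()['contact_force']
for b in (.025,.018,.012,.006,0):
    ctrl.move_linear(T-b*x,rate=.05); ctrl.sleep(.1)
    s=ctrl.read_state(); f=s['contact_force']-f0
    print(b,round(s['time'],2),s['position'].round(4),f.round(1),round(s['grasp_force'],1))
    if abs(f[:2]).max()>5: print("stop");break
snap("a2")
cv2.imwrite("pics/a2c.png",cv2.resize(cv2.imread("pics/a2.png")[:260,150:490],None,fx=2.3,fy=2.3,interpolation=cv2.INTER_CUBIC))
```

```text
0.025 12.59 [0.4263 0.0013 0.0534] [-0.4 -0.2  0.5] 8.4
0.018 12.98 [0.4332 0.0029 0.0534] [0.  0.3 1.4] 8.4
0.012 13.35 [0.4391 0.0043 0.0534] [-0.2  0.4  0.2] 8.4
0.006 13.72 [0.4449 0.0056 0.0534] [-0.2 -0.1 -0.1] 8.4
0 14.08 [0.4508 0.007  0.0534] [-0.2 -0.4  0.8] 8.4
```

View pics/a2c.png

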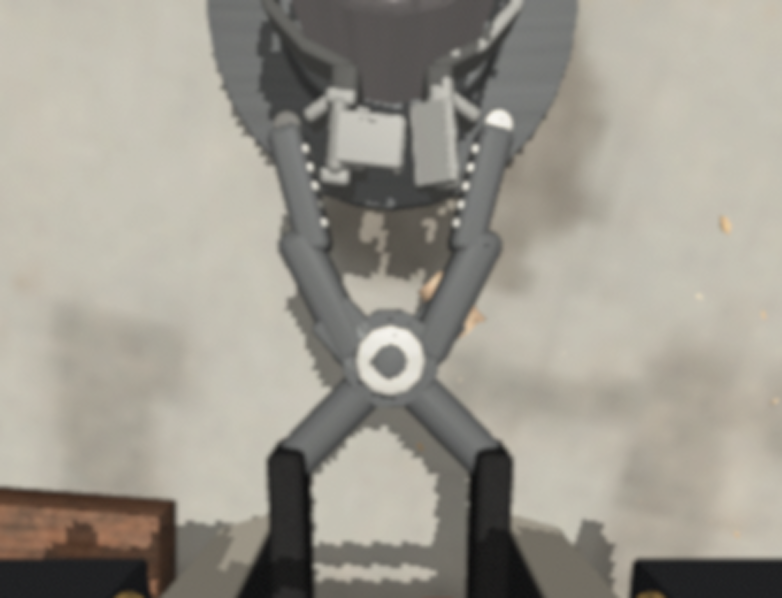

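In the a2 crop both ears (x≈325–458, y≈90–185) sit between the jaws (inner faces ≈310 and 470) with no contact. Now I'll squeeze in small steps and watch for the click.

Run:
```python
from h import *
g=.060;last=0;pk=0
while g>.0345:
    g-=.002 if g>.054 else .001
    ctrl.gripper_to(g); s=ctrl.read_state(); F=s['grasp_force']
    print(round(g,4),round(s['time'],2),round(s['finger_gap'],4),round(F,1),s['contact_force'].round(1))
    pk=max(pk,F)
    if F>33 or (F<pk-3 and pk>18 and g<.045): print("stop");break
```

```text
0.058 14.41 0.0587 10.2 [ 1.   0.6 -1.4]
0.056 14.68 0.0568 12.4 [-2.9 -1.9 -1.1]
0.054 14.96 0.0549 15.7 [-5.2 -2.1 -0.5]
0.053 15.18 0.0536 16.1 [-5.5 -3.   0.2]
0.052 15.41 0.0528 16.5 [-6.2 -2.3 -0.6]
0.051 15.63 0.0517 17.7 [-7.  -3.5 -0.9]
0.05 15.86 0.0509 19.2 [-9.4 -2.8 -0.7]
0.049 16.08 0.0498 20.3 [-8.5 -4.5 -0.5]
0.048 16.31 0.0492 21.3 [-10.8  -3.6  -0.6]
0.047 16.53 0.0479 21.9 [-10.3  -3.4  -0.5]
0.046 16.76 0.0469 22.4 [-12.5  -3.   -0.6]
0.045 16.98 0.0457 22.4 [-11.4  -3.9  -0.1]
0.044 17.21 0.045 22.1 [-10.4  -4.2  -0.9]
0.043 17.44 0.0439 23.5 [-12.5  -3.    0.4]
0.042 17.67 0.0432 20.7 [-9.3 -2.2 -1.6]
0.041 17.9 0.0414 20.4 [-9.  -2.6 -1. ]
stop
```

Run:
```python
from h import *
g=.041;prev=20.4;pk=0
while g>.0345:
    g-=.0005
    ctrl.gripper_to(g); s=ctrl.read_state(); F=s['grasp_force']
    print(round(g,4),round(s['time'],2),round(s['finger_gap'],4),round(F,1),s['contact_force'].round(1))
    if F>32 or F<prev-4: print("stop");break
    prev=F
```

```text
0.0405 18.12 0.0413 19.7 [-8.8 -1.5 -0.2]
0.04 18.33 0.0411 19.7 [-8.4 -1.8 -1. ]
0.0395 18.55 0.0401 19.4 [-7.5 -2.3 -1. ]
0.039 18.77 0.0396 19.5 [-8.  -2.9 -0.6]
0.0385 18.98 0.039 18.2 [-7.3 -2.1 -1.3]
0.038 19.2 0.0386 17.3 [-7.2 -0.9 -1.5]
0.0375 19.42 0.038 15.4 [-3.9 -1.4 -0.9]
0.037 19.63 0.0376 16.2 [-3.9 -1.  -1.9]
0.0365 19.85 0.0374 17.7 [-6.6 -0.1 -1.6]
0.036 20.07 0.0366 18.3 [-6.2 -1.3 -0.9]
0.0355 20.28 0.0362 19.0 [-7.9 -0.6 -1.7]
0.035 20.5 0.0355 19.8 [-7.2 -1.4 -1.6]
0.0345 20.72 0.0356 21.0 [-7.9 -2.7 -0.7]
```

Run:
```python
from h import *
g=.0345;prev=21
while g>.030:
    g-=.0005
    ctrl.gripper_to(g); s=ctrl.read_state(); F=s['grasp_force']
    print(round(g,4),round(s['time'],2),round(s['finger_gap'],4),round(F,1),s['contact_force'].round(1))
    if F>27 or F<prev-3: print("stop");break
    prev=F
snap("a3")
cv2.imwrite("pics/a3c.png",cv2.resize(cv2.imread("pics/a3.png")[:200,220:420],None,fx=3,fy=3,interpolation=cv2.INTER_CUBIC))
```

```text
0.034 20.93 0.0348 22.9 [-7.9 -1.5 -0.1]
0.0335 21.15 0.0343 25.6 [-9.6 -2.3 -0.6]
0.033 21.37 0.0341 28.2 [-8.7 -3.3 -0.7]
stop
```

View pics/a3c.png

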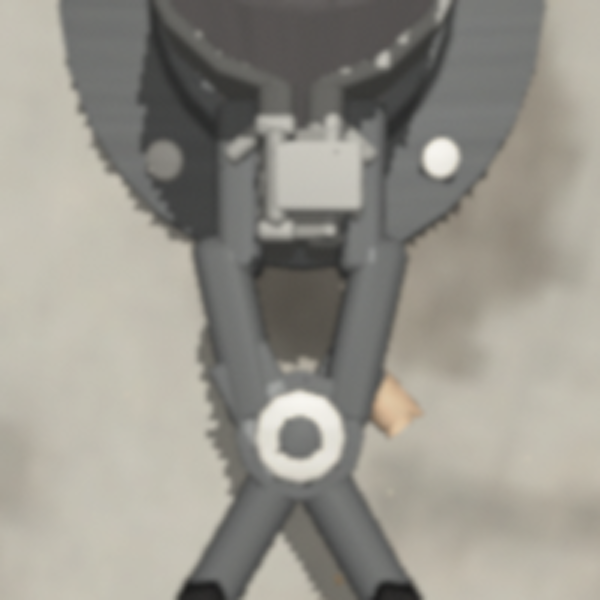

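In the a3 crop the jaws are closed hard on the ears and the tongue plate (275–360, 140–210) now covers the right ear. The force is rising stiffly, as it would at the stop. I'll ease off slowly; a latched clip should leave only the spring force on the pads.

Run:
```python
from h import *
for g in (.035,.037,.039,.041,.044,.048,.053,.060):
    ctrl.gripper_to(g); s=ctrl.read_state()
    print(g,round(s['time'],2),round(s['finger_gap'],4),round(s['grasp_force'],1),s['contact_force'].round(1))
snap("a4")
cv2.imwrite("pics/a4c.png",cv2.resize(cv2.imread("pics/a4.png")[:200,220:420],None,fx=3,fy=3,interpolation=cv2.INTER_CUBIC))
```

```text
0.035 21.67 0.0359 19.4 [-6.7 -1.7 -0.5]
0.037 21.93 0.0377 16.3 [-4.7 -1.6 -1.9]
0.039 22.2 0.0391 12.3 [ 0.1 -0.3 -1.4]
0.041 22.48 0.0411 12.1 [-0.3 -0.8 -2.6]
0.044 22.77 0.0442 11.9 [-0.2 -0.3 -1.2]
0.048 23.1 0.0487 11.5 [ 0.1  0.3 -1.4]
0.053 23.45 0.0536 11.0 [ 0.1 -0.3 -1.1]
0.06 23.82 0.0601 8.4 [ 0.9  0.1 -0.9]
```

View pics/a4c.png

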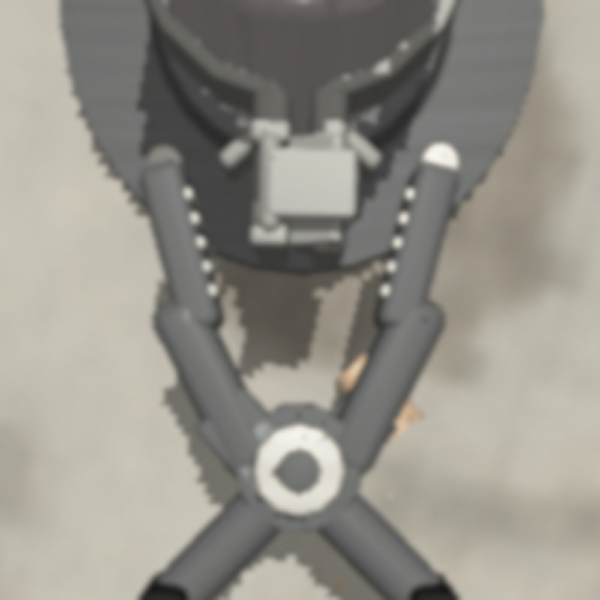

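The clip stayed shut: in the a4 crop the ears are together at x≈250–355 and the jaws are open and clear of them. I'll back out and lay the pliers where they came from.

Run:
```python
from h import *
def st(t):
    s=ctrl.read_state();print(t,round(s['time'],2),s['position'].round(4),s['contact_force'].round(1),round(s['finger_gap'],4),round(s['grasp_force'],1))
th=.23;x=np.array([np.cos(th),np.sin(th),0]);T=np.array([.4508,.0070,.0535])
ctrl.move_linear(T-.05*x,rate=.06); st("back")
ctrl.move_linear(T-.05*x+[0,0,.08],rate=.1)
ctrl.move_linear([.423,-.327,.10],down(.215),rate=.15)
ctrl.move_linear([.423,-.327,.03],rate=.1)
ctrl.move_linear([.423,-.327,.0195],rate=.03); st("down")
ctrl.gripper_to(.067); st("open"); ctrl.gripper_to(.092); st("open2")
ctrl.move_linear([.423,-.327,.10],rate=.08)
ctrl.move_linear([.37,-.29,.17],down(.2),rate=.12); st("up"); snap("p9")
im,_=ctrl.camera("top")
a=cv2.resize(cv2.imread("pics/p9.png")[:220,250:500],(400,352));b=cv2.resize(im[130:280,180:430,::-1],(400,240))
cv2.imwrite("pics/end.png",np.vstack([a,b]))
L=load("p9");d=L['d'];To=np.linalg.inv(L['T'])
vv,uu=np.mgrid[:400,:640];W=np.stack([(uu-L['cx'])/L['f']*d,-(vv-L['cy'])/L['f']*d,-d,np.ones_like(d)],-1)@To.T
P=W[(d>0)&(np.hypot(W[...,0]-.473,W[...,1]+.316)<.012)];print("pivot top z",np.percentile(P[:,2],[50,90]))
for c,s in(((.418,-.3005),1),((.430,-.353),1),((.516,-.29),1),((.525,-.33),1)):
    Q=W[(d>0)&(np.hypot(W[...,0]-c[0],W[...,1]-c[1])<.015)];print(c,np.percentile(Q[:,2],95))
```

```text
back 24.86 [ 0.4023 -0.0044  0.0536] [-0.7  0.2 -1.3] 0.0604 8.4
down 29.48 [ 0.423  -0.3269  0.0193] [ 0.2  0.3 -1.8] 0.0603 8.4
open 29.84 [ 0.423  -0.327   0.0196] [ 0.3  0.1 -0.4] 0.067 0.0
open2 30.48 [ 0.423  -0.327   0.0195] [ 1.1  0.  -0.3] 0.0917 0.0
up 32.58 [ 0.37   -0.29    0.1694] [-0.2 -0.4 -0.9] 0.0918 0.0
pivot top z [0.01473094 0.01702687]
(0.418, -0.3005) 0.25320132527168937
(0.43, -0.353) 0.26083055924404597
(0.516, -0.29) 0.014386329616165011
(0.525, -0.33) 0.014352434565269401
```

View pics/end.png

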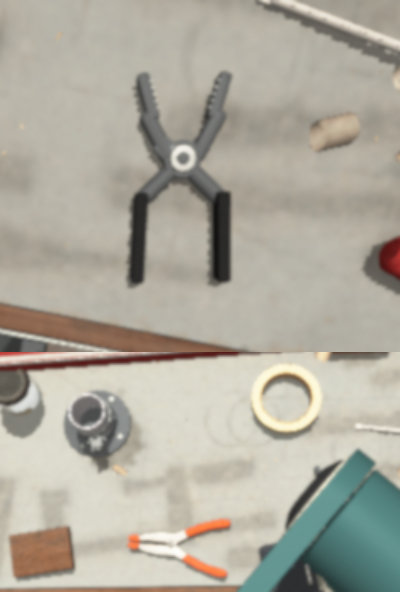

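The pliers lie flat (jaw tops at 14 mm, pivot at (183,157)). In the top view (lower half of the picture) the tape, offcut and clamp haven't moved, and the gripper is clear. I'm handing in.

```bash
python3 -c "
from bench import ctrl
ctrl.sleep(.3);print(ctrl.finish_job())"
```

```text
the job is handed in; nothing more can be done
None
```

The clip is clicked shut and stayed shut when the jaws were eased off, the pliers lie flat and released where they started, and the job was handed in at about 33 s of the 56 s allowed; no verdict was returned.

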